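# Find the unbolted duct cover and open it

### The job

The five covers on the bench's supply duct look alike, but only one has been unbolted from below so that its sockets can be used. Press gently with the fingertips on the ribbed back ends of the covers until you find the one that rocks, tip it, then push its raised front edge up and over until that cover stands fully open, and leave it so. Do not force the bolted covers, grip nothing, and leave the spool, bottle, cutters and screwdriver where they are.

Things in the scene. Friction and masses are not known exactly. Their poses are not given: they have to be found in the camera images.
- duct: Supply duct fixed on the bench: aluminium box 156 mm deep (its x, from the robot's side to the back), 458 mm long (its y), 74 mm high, black end caps; origin under its centre. Five identical grey covers, pitch 86 mm, lie flush with its 74 mm high rim, cover 1 farthest to +y, cover 5 to -y. Fixed partitions between them. In the bays: sockets 44 mm below the rim in front, floor 62 mm below it at the back.
- cover_1 (a joint): Tilt of cover 1 (rad): 0 shut, growing as its back end dips into the bay and its front edge rises; 1.57 upright; 1.75 fully open at its stop, leaning slightly to the duct's +x. Pressed behind its pivot, the unbolted cover tips under 2 to 5 N, and its stiff pivot holds it at any angle where it is left; pressed in front of the pivot no cover moves. Bolted covers give under 3 mm there, springily.
- cover_2 (a joint): Tilt of cover 2 (rad): 0 shut, growing as its back end dips into the bay and its front edge rises; 1.57 upright; 1.75 fully open at its stop, leaning slightly to the duct's +x. Pressed behind its pivot, the unbolted cover tips under 2 to 5 N, and its stiff pivot holds it at any angle where it is left; pressed in front of the pivot no cover moves. Bolted covers give under 3 mm there, springily.
- cover_3 (a joint): Tilt of cover 3 (rad): 0 shut, growing as its back end dips into the bay and its front edge rises; 1.57 upright; 1.75 fully open at its stop, leaning slightly to the duct's +x. Pressed behind its pivot, the unbolted cover tips under 2 to 5 N, and its stiff pivot holds it at any angle where it is left; pressed in front of the pivot no cover moves. Bolted covers give under 3 mm there, springily.
- cover_4 (a joint): Tilt of cover 4 (rad): 0 shut, growing as its back end dips into the bay and its front edge rises; 1.57 upright; 1.75 fully open at its stop, leaning slightly to the duct's +x. Pressed behind its pivot, the unbolted cover tips under 2 to 5 N, and its stiff pivot holds it at any angle where it is left; pressed in front of the pivot no cover moves. Bolted covers give under 3 mm there, springily.
- cover_5 (a joint): Tilt of cover 5 (rad): 0 shut, growing as its back end dips into the bay and its front edge rises; 1.57 upright; 1.75 fully open at its stop, leaning slightly to the duct's +x. Pressed behind its pivot, the unbolted cover tips under 2 to 5 N, and its stiff pivot holds it at any angle where it is left; pressed in front of the pivot no cover moves. Bolted covers give under 3 mm there, springily.
- cover_1_tail (a point): Middle of the dark ribbed pad on the back end of cover 1, on its top face, 30 mm behind the pivot line. The cover is 125 mm (x) by 80 mm (y) by 4 mm, 0.1 kg; the pivot line runs along y at mid thickness, 75 mm from the front edge, 50 mm from the back edge, 12 mm behind the duct's middle. Axes: as the duct's when shut, turning with the cover.
- cover_1_front (a point): Middle of the front edge of cover 1, on its top face, 75 mm in front of the pivot line; axes as for the pad. It rises as the cover is tipped.
- cover_2_tail (a point): Middle of the dark ribbed pad on the back end of cover 2, on its top face, 30 mm behind the pivot line. The cover is 125 mm (x) by 80 mm (y) by 4 mm, 0.1 kg; the pivot line runs along y at mid thickness, 75 mm from the front edge, 50 mm from the back edge, 12 mm behind the duct's middle. Axes: as the duct's when shut, turning with the cover.
- cover_2_front (a point): Middle of the front edge of cover 2, on its top face, 75 mm in front of the pivot line; axes as for the pad. It rises as the cover is tipped.
- cover_3_tail (a point): Middle of the dark ribbed pad on the back end of cover 3, on its top face, 30 mm behind the pivot line. The cover is 125 mm (x) by 80 mm (y) by 4 mm, 0.1 kg; the pivot line runs along y at mid thickness, 75 mm from the front edge, 50 mm from the back edge, 12 mm behind the duct's middle. Axes: as the duct's when shut, turning with the cover.
- cover_3_front (a point): Middle of the front edge of cover 3, on its top face, 75 mm in front of the pivot line; axes as for the pad. It rises as the cover is tipped.
- cover_4_tail (a point): Middle of the dark ribbed pad on the back end of cover 4, on its top face, 30 mm behind the pivot line. The cover is 125 mm (x) by 80 mm (y) by 4 mm, 0.1 kg; the pivot line runs along y at mid thickness, 75 mm from the front edge, 50 mm from the back edge, 12 mm behind the duct's middle. Axes: as the duct's when shut, turning with the cover.
- cover_4_front (a point): Middle of the front edge of cover 4, on its top face, 75 mm in front of the pivot line; axes as for the pad. It rises as the cover is tipped.
- cover_5_tail (a point): Middle of the dark ribbed pad on the back end of cover 5, on its top face, 30 mm behind the pivot line. The cover is 125 mm (x) by 80 mm (y) by 4 mm, 0.1 kg; the pivot line runs along y at mid thickness, 75 mm from the front edge, 50 mm from the back edge, 12 mm behind the duct's middle. Axes: as the duct's when shut, turning with the cover.
- cover_5_front (a point): Middle of the front edge of cover 5, on its top face, 75 mm in front of the pivot line; axes as for the pad. It rises as the cover is tipped.
- spool: Blue solder spool standing upright beyond the duct, 60 mm diameter, 38 mm high; origin at the centre of its underside. Leave alone.
- flux: White flux bottle with red cap standing beyond the duct's +y end, 38 mm diameter, 85 mm high; origin at the centre of its underside. Leave alone.
- cutters: Side cutters with red handles lying in front of the duct, about 145 mm long (its x), 50 mm wide, 14 mm high; origin near the middle, underneath. Leave alone.
- driver: Orange-handled screwdriver lying in front of the duct, 170 mm long along its x, under 35 mm high; origin near the middle, underneath. Leave alone.

How it is judged:
By the outcome, as a careful person would: the job done as asked, in the order asked, and still so for the second after the job is handed in, with the robot touching nothing.
It also fails if it takes over 61 s, if anything falls off the work surface, if the arm or the gripper's body presses on something with over 40 N, if the wrist force passes 120 N, or if a joint passes its speed limit or range.

### The arm

A 6-joint arm with a two-finger parallel gripper is mounted at the origin on the work surface. World frame = base frame: x ahead of the robot, y to its left, z up, the work surface at z = 0. Lengths are in mm, angles in rad, forces in N, time in s.
With the tool pointing down it reaches from about 400 to 925 mm from the base axis. Payload 12.5 kg.
Tool frame: the origin (TCP) lies between the finger pads; the fingertips stand 11 mm ahead of it and the grasp point (between the pads) lies 8 mm behind it (env.tip_extent is the distance from the TCP to the fingertips, in mm); x points along the fingers, z is the direction in which the jaws open and shut, and the axes are right-handed (so a half turn about x gives the same grasp; the last joint's range is limited). The gripper opens to 95 mm and grips with 3 to 60 N. Pads are 20 mm wide; open, the fingers measure 119 mm over their backs; the gripper's body (75 mm by 180 mm) begins 59 mm behind the grasp point.
Start: joints at [-1.425, 0.491, 1.559, -0, 1.092, -0.106], TCP at [155.739, -605.302, 225.661] pointing down, gripper open.
Joint ranges: [-3.1, 3.1], [-0.84, 2.19], [0.05, 2.79], [-1.13, 4.28], [0.06, 2.93], [-2.69, 2.69]. Speed limits (rad/s): [2.22, 2.22, 2.79, 3.14, 3.14, 3.14].

### API

Orientations are given as [roll, pitch, yaw] about the fixed x, y, z axes, in that order (R = Rz(yaw) Ry(pitch) Rx(roll)).
In Python, from cell import status, imaging, env gives the robot as it stands. The module is installed in compiled form; this text tells all that it offers.
- The arm moves only by the tool apply_moves, never from a script. Its argument "increments" is a list of rows, each a list of 5 numbers: the closure, from 0 (fully open) to 1 (shut), then the shift along the tool's x, y, z in mm, then the turn about the tool's x in degrees. A call has 1 to 10 rows; each row shifts and turns the commanded pose from where the row before left it, along the tool's axes as they then stand; what a row does not reach is not made up. A row lasts 1/10 s, in which the tool goes at most 50 mm and 8.59 degrees, less where a joint would pass 70% of its speed; a pose out of reach is approached as far as the arm can. A call with a gripper value outside its range is refused whole. The fingers move at their own pace and stop on an object; the grip force is fixed at half the most. Time passes only in rows, so rows that do not move let the fingers close. It gives the time, the measured TCP pose, the force and the opening at its end, in the units of the state.
- status.state(): the state, without advancing time (a new reading comes with each control period).
- imaging.read_camera(name): name is "side" or "top"; returns a dict with "pixels" (400x640x3 uint8, red, green, blue), "fovy" (degrees; the focal length in pixels is half the picture's height over the tangent of half this angle, whatever the lens; pixels are square), "cx", "cy" (the principal point, pixels), "R" (3x3) and "t" (3): a world point X has camera coordinates R X + t. Camera axes: x right, y down, z forward; pixel columns grow to the right and rows downward; lengths in mm; the calibration is good to about 2 mm. A picture is of the moment at which its call begins. There is no depth.
- env.job_done(): hands the job in, once; it reports no verdict.
The state is a dict: "t": time; "joints": joint angles; "qvel": joint speeds; "tau": joint torques, N m; "eef_pos": TCP position; "tcp_rot": TCP orientation; "ft_force": force on the tool from outside, world axes, zero at the start; "moment": the same for the moment, N m; "opening": opening from 0.0 (shut) to 1.0 (fully open).
Only numpy, scipy, OpenCV 4.12 (cv2) and the standard library are available. Lean on these libraries where they do the work, as an engineer would, in place of code of your own. Each camera call takes 0.05 s, during which the arm holds its last target. There are 200 camera calls.

## Working session

There is one attempt and no reset: what is moved stays moved. The work goes in short steps, Python scripts to look and compute and a tool call to move; the robot and the scene stay as the last step left them, time stands still between calls to the robot, and variables do not carry over. Pictures are saved under pics/ and viewed, about 8 in all and at most 12, crops included, and the job is handed in when it is done.

Besides the shell and the picture viewer there is one more tool, called after ">>>" as a command line: name --pt "numbers of a row" for each row, then --argument value for the rest. apply_moves: Moves the arm, as the interface text tells. Its arguments: {"type":"object","properties":{"increments":{"type":"array"}},"required":["increments"]}

```bash
mkdir -p pics; cat > h.py <<'E'
import numpy as np, cv2
from cell import status, imaging, env
def snap(n,f):
    c=imaging.read_camera(n); cv2.imwrite('pics/'+f,c['pixels'][:,:,::-1].copy()); np.savez('pics/'+f+'.npz',**c); return c
def ray(c,u,v,z):
    f=200/np.tan(np.radians(c['fovy'])/2); R=np.array(c['R']);t=np.array(c['t'])
    o=-R.T@t; d=R.T@np.array([(u-c['cx'])/f,(v-c['cy'])/f,1]); return o+d*(z-o[2])/d[2]
def proj(c,X):
    f=200/np.tan(np.radians(c['fovy'])/2); p=np.array(c['R'])@np.array(X,float)+c['t']; return c['cx']+f*p[0]/p[2],c['cy']+f*p[1]/p[2]
E
python3 - <<'E'
from h import *
for n in('top','side'):
    c=snap(n,n+'1.png'); print(n,c['fovy'],c['cx'],c['cy'],-np.array(c['R']).T@c['t'],np.round(c['R'],2).tolist())
print(status.state(),env.tip_extent)
E
```

```text
top 47.818950476603234 322.9579118627646 195.4753089635127 [ 450.93938523   80.50174738 1111.8039922 ] [[0.02, -1.0, 0.0], [-1.0, -0.02, -0.09], [0.09, -0.0, -1.0]]
side 46.50241030805451 323.6932149232174 198.46333213437296 [ 13.0624071  958.34381205 633.4252021 ] [[-0.86, -0.51, 0.02], [-0.26, 0.39, -0.88], [0.44, -0.76, -0.47]]
{'t': 0.1, 'joints': array([-1.42459537e+00,  4.91501258e-01,  1.55939644e+00, -2.13014093e-05,
        1.09169479e+00, -1.05607098e-01]), 'qvel': array([ 0.00119426, -0.00388286, -0.00138797,  0.00032259,  0.00300798,
       -0.00014021]), 'tau': array([ 2.36263128e-03, -6.13624477e+01, -2.58606577e+01,  6.93905982e-02,
        4.69979353e-02, -5.93243863e-05]), 'eef_pos': array([ 155.70472734, -605.08056647,  225.11621917]), 'tcp_rot': array([3.05487974, 1.56979632, 1.73590129]), 'ft_force': array([-0.33455808,  0.2013583 ,  0.51425533]), 'moment': array([ 0.0229731 ,  0.02162085, -0.00231283]), 'opening': 1.0008051629927057} 11.0
```

View pics/top1.png

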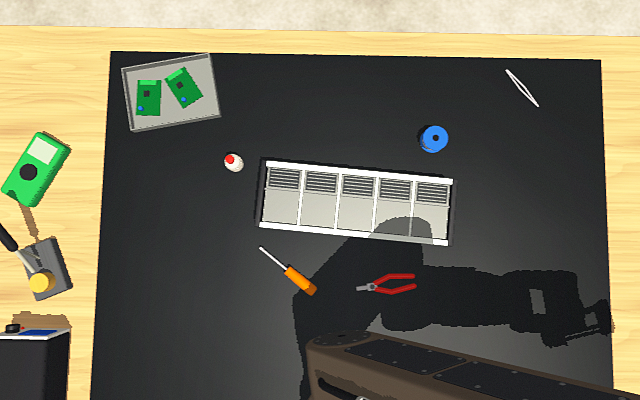

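View pics/side1.png

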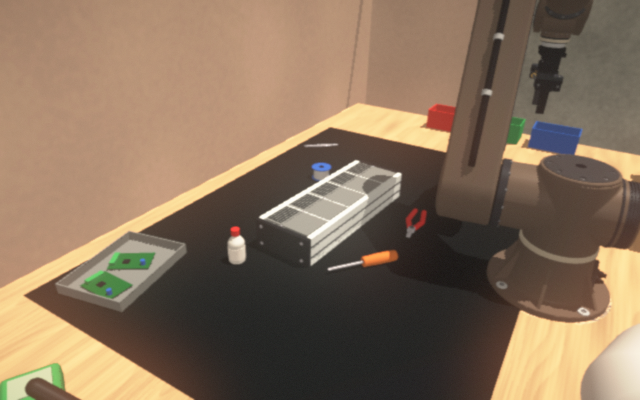

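The top view shows the duct's rails running from about (265,161)–(453,180) at the back to (260,226)–(448,244) in front, with the driver at (290,272), the cutters at (390,285), the spool at (433,138) and the flux bottle at (233,161). The side view agrees: all the covers are shut and the arm is clear of the duct.

```bash
python3 - <<'E'
from h import *
c=dict(np.load('pics/top1.png.npz')); px=c['pixels'].astype(int)
m=((px.min(2)>70)&(px.max(2)-px.min(2)<40)).astype(np.uint8); m[:150]=0;m[255:]=0;m[:,:248]=0;m[:,465:]=0
m=cv2.morphologyEx(m,cv2.MORPH_CLOSE,np.ones((9,9)))
k=max(cv2.findContours(m,0,2)[0],key=cv2.contourArea)
W=np.array([ray(c,*p[0],74)[:2] for p in k],np.float32)
r=cv2.minAreaRect(W); print(r); print(cv2.boxPoints(r)); print([ [int(round(q)) for q in proj(c,[*p,74])] for p in cv2.boxPoints(r)])
s=status.state()
from scipy.spatial.transform import Rotation as Ro
print(Ro.from_euler('xyz',s['tcp_rot']).as_matrix().round(3))
# zoom with corners
im=c['pixels'][:,:,::-1].copy()
cv2.imwrite('pics/zoom1.png',cv2.resize(im[145:260,245:470],None,fx=3.5,fy=3.5,interpolation=cv2.INTER_CUBIC))
E
```

```text
((517.885986328125, -7.0016021728515625), (216.84510803222656, 479.62750244140625), 0.8631280660629272)
[[ 405.8632   231.15167]
 [ 413.0883  -248.42139]
 [ 629.9088  -245.15488]
 [ 622.6837   234.41818]]
[[255, 254], [465, 254], [462, 160], [256, 160]]
[[-0.     0.968  0.249]
 [ 0.001  0.249 -0.968]
 [-1.     0.    -0.001]]
```

View pics/zoom1.png

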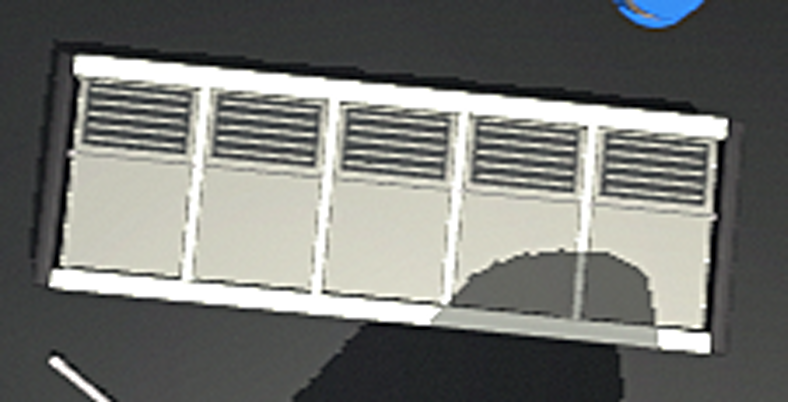

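The zoom shows five flush covers with ribbed pads toward the back. The back rail edge runs (75,56)–(728,119) and the front edge (50,288)–(710,353) in zoom pixels.

```bash
python3 - <<'E'
from h import *
c=dict(np.load('pics/top1.png.npz'))
g=lambda u,v,z=74: ray(c,245+(u+.5)/3.5-.5,145+(v+.5)/3.5-.5,z)[:2]
B=[g(75,56),g(728,119)];F=[g(50,288),g(710,353)]
print(B,F,np.linalg.norm(B[1]-B[0]),np.linalg.norm(F[1]-F[0]),np.linalg.norm(B[0]-F[0]),np.linalg.norm(B[1]-F[1]))
C=np.mean(B+F,0)
ey=(B[0]-B[1]+F[0]-F[1]);ey/=np.linalg.norm(ey);ex=np.array([ey[1],-ey[0]])
print('C',C,'yaw',np.degrees(np.arctan2(ex[1],ex[0])))
# pads check: centres in zoom
for i,(u,v) in enumerate([(138,115),(266,129),(395,143),(526,156),(655,170)]):
    print(i+1,'pad',g(u,v),'model',C+ex*42+ey*86*(2-i))
np.savez('duct.npz',C=C,ex=ex,ey=ey)
E
```

```text
[array([621.5267302 , 210.68430154]), array([ 586.24823926, -222.97588059])] [array([467.62716873, 223.01648029]), array([ 431.82488366, -209.64560203])] 435.09277802471206 434.14085397930745 154.39286788264445 154.99764218317972
C [5.26806755e+02 2.69824802e-01] yaw -4.690548043625459
1 pad [582.73372706 167.97561527] model [582.73123711 168.25926599]
2 pad [574.74405038  83.11835439] model [575.69866499  82.54728941]
3 pad [566.77146854  -2.32943825] model [568.66609286  -3.16468717]
4 pad [559.49078708 -89.02839303] model [561.63352074 -88.87666375]
5 pad [ 551.53066088 -174.33909339] model [ 554.60094861 -174.58864033]
```

>>> apply_moves --pt "1 0 0 0 6.4" --pt "1 0 0 0 6.4" --pt "1 0 0 0 6.3" --pt "1 0 26 -33 0" --pt "1 0 26 -33 0" --pt "1 0 26 -33 0" --pt "1 0 26 -33 0" --pt "1 0 26 -33 0" --pt "1 0 26 -33 0" --pt "1 0 26 -33 0"

```text
t: 1.1
eef_pos: [356.8, -388.4, 225.5]
tcp_rot: [-2.376, 1.571, 2.255]
ft_force: [0.8, -0.9, -0.0]
opening: 0.216
```

>>> apply_moves --pt "1 0 26 -33 0" --pt "1 0 26 -33 0" --pt "1 0 26 -33 0" --pt "1 0 26 -33 0" --pt "1 0 26 -33 0" --pt "1 0 26 -33 0" --pt "1 0 26 -33 0" --pt "1 0 0 0 0" --pt "1 0 0 0 0"

```text
t: 2.0
eef_pos: [556.2, -173.8, 225.1]
tcp_rot: [-1.647, 1.57, 2.986]
ft_force: [0.4, -0.0, 0.6]
opening: 0.003
```

>>> apply_moves --pt "1 40 -1 0 0" --pt "1 40 0 1 0" --pt "1 35 0 0 0" --pt "1 15 0 0 0" --pt "1 5 0 0 0" --pt "1 0 0 0 0" --pt "1 0 0 0 0"

```text
t: 2.7
eef_pos: [555.3, -176.1, 91.7]
tcp_rot: [1.162, 1.569, -0.491]
ft_force: [0.5, 0.7, 0.1]
opening: 0.004
```

```bash
python3 - <<'E'
from h import *
snap('side','side2.png')
c=dict(np.load('pics/side2.png.npz')); im=c['pixels'][:,:,::-1]
cv2.imwrite('pics/zs2.png',cv2.resize(im[80:280,230:480],None,fx=3,fy=3,interpolation=cv2.INTER_CUBIC))
print(status.state()['eef_pos'],status.state()['ft_force'])
E
```

```text
[ 555.37950338 -175.94974018   91.8025926 ] [ 0.15874571 -0.46616877 -0.79140286]
```

View pics/zs2.png

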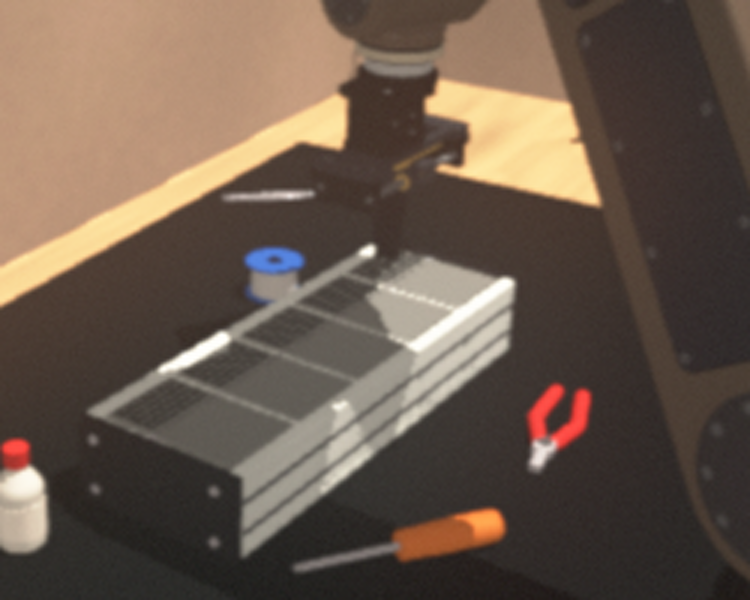

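The crop shows the shut fingertips just above cover 5's ribbed pad, at about (390,245), with nothing else in the way. Next I'll press gently.

>>> apply_moves --pt "1 3 0 0 0" --pt "1 2 0 0 0" --pt "1 1 0 0 0" --pt "1 1 0 0 0" --pt "1 0 0 0 0" --pt "1 0 0 0 0"

```text
t: 3.35
eef_pos: [555.2, -175.5, 83.7]
tcp_rot: [1.047, 1.57, -0.605]
ft_force: [0.2, 0.6, 1.7]
opening: 0.003
```

>>> apply_moves --pt "1 0.7 0 0 0" --pt "1 0 0 0 0" --pt "1 0 0 0 0"

```text
t: 3.65
eef_pos: [555.2, -175.4, 83.0]
tcp_rot: [1.147, 1.57, -0.505]
ft_force: [0.7, -0.7, 2.5]
opening: 0.009
```

>>> apply_moves --pt "1 0.7 0 0 0" --pt "1 0 0 0 0" --pt "1 0 0 0 0"

```text
t: 3.95
eef_pos: [555.2, -175.5, 82.2]
tcp_rot: [0.979, 1.571, -0.674]
ft_force: [1.7, 0.3, 2.1]
opening: 0.004
```

```bash
python3 - <<'E'
from h import *
f=[]
for i in range(5): imaging.read_camera('top'); s=status.state(); f.append(s['ft_force'][2])
print(np.round(f,1),np.mean(f),s['eef_pos'])
E
```

```text
[1.6 1.7 2.7 1.4 1.7] 1.8305048834062465 [ 555.12697312 -175.4212063    82.19950425]
```

>>> apply_moves --pt "1 0.7 0 0 0" --pt "1 0 0 0 0"

```text
t: 4.4
eef_pos: [555.1, -175.4, 81.5]
tcp_rot: [0.687, 1.571, -0.966]
ft_force: [1.1, 0.5, 2.7]
opening: 0.003
```

>>> apply_moves --pt "1 0.7 0 0 0" --pt "1 0 0 0 0"

```text
t: 4.6
eef_pos: [555.1, -175.4, 80.7]
tcp_rot: [-0.688, 1.571, -2.34]
ft_force: [0.7, 0.5, 3.0]
opening: 0.008
```

```bash
python3 - <<'E'
from h import *
c=snap('side','side3.png'); im=c['pixels'][:,:,::-1]
a=cv2.imread('pics/side2.png')
t=np.hstack([cv2.resize(q[140:220,320:420],(400,320),interpolation=cv2.INTER_CUBIC) for q in (a,im)])
cv2.imwrite('pics/zs3.png',t)
E
```

```text
(no output)
```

View pics/zs3.png

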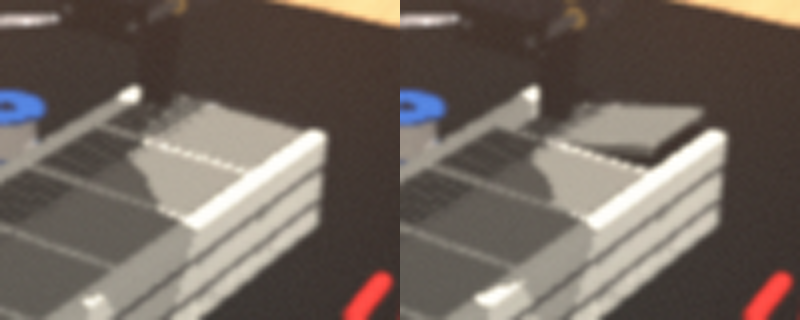

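Cover 5 rocks: in the right half its front edge stands clear of the rail, at about (655–705,110–155). I'll tip it further.

>>> apply_moves --pt "1 3 0 0 0" --pt "1 3 0 0 0" --pt "1 3 0 0 0" --pt "1 3 0 0 0" --pt "1 0 0 0 0"

```text
t: 5.15
eef_pos: [555.0, -175.4, 68.2]
tcp_rot: [-1.798, 1.57, 2.833]
ft_force: [0.6, 0.0, 0.4]
opening: 0.006
```

>>> apply_moves --pt "1 3 0 0 0" --pt "1 3 0 0 0" --pt "1 3 0 0 0" --pt "1 3 0 0 0" --pt "1 0 0 0 0"

```text
t: 5.65
eef_pos: [554.9, -175.3, 56.3]
tcp_rot: [-1.789, 1.57, 2.842]
ft_force: [1.6, -0.4, -0.2]
opening: 0.005
```

>>> apply_moves --pt "1 -10 0 0 0" --pt "1 -30 0 0 0" --pt "1 -40 0 0 0" --pt "1 -40 0 0 0" --pt "1 -20 -10 0 0" --pt "1 0 -35 0 0" --pt "1 0 -35 0 0" --pt "1 0 -35 0 0" --pt "1 0 0 0 0" --pt "1 0 0 0 0"

```text
t: 6.65
eef_pos: [440.4, -166.2, 197.8]
tcp_rot: [1.113, 1.569, -0.54]
ft_force: [-0.4, 0.5, -0.6]
opening: 0.006
```

```bash
python3 - <<'E'
from h import *
c=snap('side','side4.png'); im=c['pixels'][:,:,::-1]
cv2.imwrite('pics/zs4.png',cv2.resize(im[80:230,310:450],None,fx=4,fy=4,interpolation=cv2.INTER_CUBIC))
d=np.load('duct.npz');C,ex,ey=d['C'],d['ex'],d['ey']
for th in np.radians([35,45,55,65]):
  for s in(40,-40):
    p=C+ex*(12-75*np.cos(th))+ey*(-172+s); u=proj(c,[*p,72+75*np.sin(th)]); print(np.degrees(th),s,(np.array(u)-[310,80])*4)
s=status.state(); p=s['eef_pos'][:2]-C; print(s['eef_pos'],p@ex,p@ey+172,s['ft_force'])
E
```

```text
35.0 40 [279.4676936  346.74358214]
35.0 -40 [334.55171166 310.73420978]
45.0 40 [269.87407379 330.22007368]
45.0 -40 [325.39595412 294.91786999]
55.0 40 [258.04944192 315.27862372]
55.0 -40 [314.04076318 280.65593622]
65.0 40 [244.40096616 302.42256064]
65.0 -40 [300.87528232 268.42669197]
[ 441.05602932 -166.3144337   197.55527748] -71.84126067301692 -1.038537554477557 [ 0.80039887  0.1712338  -0.50758325]
```

View pics/zs4.png

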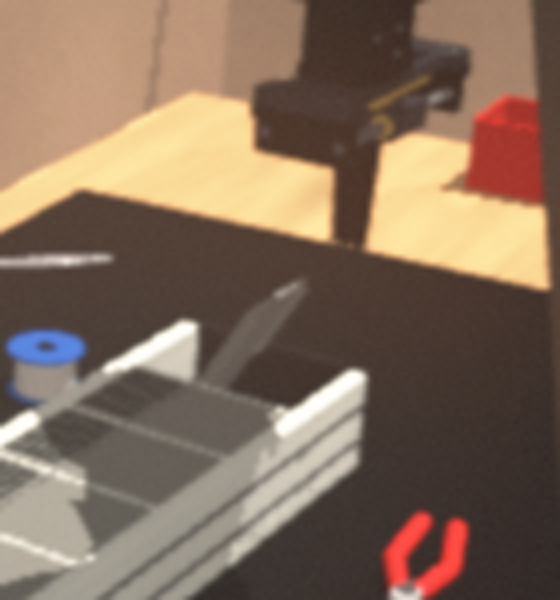

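The cover stands at about 55–60°, with its front edge at about (265–305,280–310), and the fingers are ahead of it and clear. I'll go down in front of it and push toward +x.

>>> apply_moves --pt "1 30 0 0 0" --pt "1 30 0 0 0" --pt "1 20 0 0 0" --pt "1 0 10 0 0" --pt "1 0 10 0 0" --pt "1 0 8 0 0" --pt "1 0 5 0 0" --pt "1 0 0 0 0"

```text
t: 7.5
eef_pos: [474.4, -168.9, 117.5]
tcp_rot: [1.117, 1.569, -0.535]
ft_force: [0.3, 0.9, 0.8]
opening: 0.006
```

>>> apply_moves --pt "1 0 5 0 0" --pt "1 0 5 0 0" --pt "1 0 5 0 0" --pt "1 0 5 0 0" --pt "1 0 5 0 0" --pt "1 0 0 0 0"

```text
t: 8.1
eef_pos: [499.0, -170.9, 116.8]
tcp_rot: [1.139, 1.57, -0.513]
ft_force: [-0.7, -0.3, -0.3]
opening: 0.009
```

>>> apply_moves --pt "1 0 4 0 0" --pt "1 0 4 0 0" --pt "1 0 3 0 0" --pt "1 0 3 0 0" --pt "1 0 2 0 0" --pt "1 0 0 0 0"

```text
t: 8.7
eef_pos: [514.4, -172.1, 116.8]
tcp_rot: [0.849, 1.571, -0.804]
ft_force: [0.2, 0.4, 0.1]
opening: 0.006
```

>>> apply_moves --pt "1 0 1 0 0" --pt "1 0 1 0 0" --pt "1 0 1 0 0" --pt "1 0 0 0 0" --pt "1 0 0 0 0"

```text
t: 9.2
eef_pos: [517.2, -172.3, 116.8]
tcp_rot: [1.019, 1.571, -0.634]
ft_force: [-1.2, 0.3, 0.2]
opening: 0.004
```

>>> apply_moves --pt "1 0 1 0 0" --pt "1 0 1 0 0" --pt "1 0 0 0 0" --pt "1 0 0 0 0"

```text
t: 9.6
eef_pos: [518.7, -172.4, 116.7]
tcp_rot: [-1.72, 1.569, 2.91]
ft_force: [-5.0, -0.3, -0.4]
opening: 0.004
```

>>> apply_moves --pt "1 0 1 0 0" --pt "1 0 1 0 0" --pt "1 0 0 0 0" --pt "1 0 0 0 0"

```text
t: 10.0
eef_pos: [519.1, -172.4, 116.5]
tcp_rot: [-1.718, 1.566, 2.913]
ft_force: [-14.8, -1.3, 5.3]
opening: 0.007
```

The force rises to 15 N with no further travel, so the cover is at its stop. I'll back off and check.

>>> apply_moves --pt "1 0 -5 0 0" --pt "1 0 -15 0 0" --pt "1 0 -30 0 0" --pt "1 0 -30 0 0" --pt "1 -30 -20 0 0" --pt "1 -40 0 0 0" --pt "1 -40 0 0 0" --pt "1 -10 -10 0 0" --pt "1 0 0 0 0" --pt "1 0 0 0 0"

```text
t: 11.0
eef_pos: [411.4, -163.6, 236.1]
tcp_rot: [-2.543, 1.571, 2.088]
ft_force: [-0.6, -0.5, -0.9]
opening: 0.007
```

```bash
python3 - <<'E'
from h import *
c=snap('side','side5.png'); im=c['pixels'][:,:,::-1]; t=snap('top','top5.png'); ti=t['pixels'][:,:,::-1]
cv2.imwrite('pics/z5.png',np.hstack([cv2.resize(im[100:270,230:430],(400,340)),cv2.resize(ti[110:310,210:470],(400,340))]))
d=np.load('duct.npz');C,ex,ey=d['C'],d['ex'],d['ey']
for th in (1.57,1.65,1.75):
  for s in(40,-40):
    p=C+ex*(12-75*np.cos(th))+ey*(-172+s); X=[*p,72+75*np.sin(th)]
    print(th,s,np.round((np.array(proj(c,X))-[230,100])*2),np.round((np.array(proj(t,X))-[210,110])*[400/260,1.7]+[400,0]))
s=status.state(); print(s['eef_pos'],s['ft_force'],s['t'])
E
```

```text
1.57 40 [263. 101.] [724. 154.]
1.57 -40 [292.  85.] [781. 160.]
1.65 40 [259. 100.] [724. 150.]
1.65 -40 [288.  84.] [781. 156.]
1.75 40 [254.  99.] [725. 144.]
1.75 -40 [283.  83.] [782. 150.]
[ 411.42735396 -163.51988629  235.575226  ] [-0.59309192  0.62026049 -0.5675961 ] 11.1
```

View pics/z5.png

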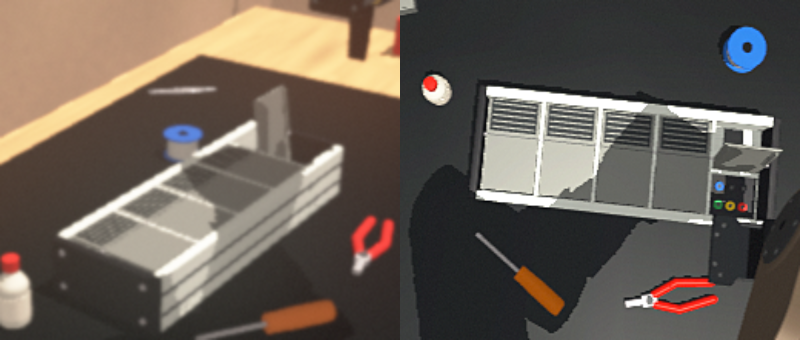

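Cover 5 stands open. Its top corners are at about (724,145) and (782,150) in the top half and (254,99) and (283,85) in the side half, which matches the 1.75 rad prediction. The spool, bottle, cutters and driver are where they were, and the robot is clear.

```bash
python3 -c "
from cell import env
print(env.job_done())"
```

```text
the job is handed in; nothing more can be done
None
```

Cover 5 was the unbolted one, and it now stands fully open; I handed the job in at about 11 s. It was the first cover I pressed, so I never touched covers 1–4.

- **Finding it:** With the fingers shut, I pressed its ribbed back end. It gave more than 4 mm at about 2–3 N, and the side camera showed its front edge lifting.
- **Tipping and opening:** I tipped it to about 55°, then pushed its raised front edge over until it met the stop. The force there rose to about 15 N with almost no further travel.
- **Last checks:** After I backed off, both cameras matched the predicted 1.75 rad position to within a few pixels. The wrist force was within its noise of about 1 N. The spool, bottle, cutters and screwdriver looked undisturbed. No check failed or disagreed.

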